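# Set the beer pump to speed five and start it

### The arm

A 6-joint arm with a two-finger parallel gripper is mounted at the origin on the work surface. World frame = base frame: x ahead of the robot, y to its left, z up, the work surface at z = 0. Lengths are in mm, angles in rad, forces in N, time in s.
With the tool pointing down it reaches from about 300 to 775 mm from the base axis. Payload 14.6 kg.
Tool frame: the origin (TCP) lies between the finger pads; the fingertips stand manip.finger_overhang ahead of it and the grasp point (between the pads) lies 2 mm behind it (manip.finger_overhang is the distance from the TCP to the fingertips, in mm); z points along the fingers, y is the direction in which the jaws open and shut (so a half turn about z gives the same grasp; the last joint's range is limited). The gripper opens to 94 mm and grips with 3 to 60 N. Pads are 16 mm wide; open, the fingers measure 119 mm over their backs; the gripper's body (75 mm by 177 mm) begins 78 mm behind the grasp point.
Start: joints at [-0.067, 0.3, 1.521, -0, 1.321, -0.067], TCP at [549.99, -0.002, 222.446] pointing down, gripper open.
Joint ranges: [-3.03, 3.03], [-0.79, 2.21], [0.23, 2.52], [-1.04, 4.18], [0, 3.07], [-2.55, 2.55]. Speed limits (rad/s): [2.22, 2.22, 2.57, 3.14, 3.14, 3.14].

### API

Orientations are given as [roll, pitch, yaw] about the fixed x, y, z axes, in that order (R = Rz(yaw) Ry(pitch) Rx(roll)).
In Python, from cell import manip gives the robot as it stands.
- The arm moves only by the tool drive_tool, never from a script. Its argument "steps" is a list of rows, each an object with "delta_pos": the shift along the world's x, y, z in mm, a list of three; "yaw": the turn about the world's z in rad; "hand": the finger opening in mm, from 0 to 94. A call has 1 to 5 rows; each row shifts and turns the commanded pose from where the row before left it; what a row does not reach is not made up. A row lasts 1/12 s, in which the tool goes at most 41.7 mm and 7.16 degrees, less where a joint would pass 70% of its speed; a pose out of reach is approached as far as the arm can. A call is refused whole if a number of a shift passes 41.7 or a number of a turn 0.125, either way. A call with a gripper value outside its range is refused whole. The fingers move at their own pace and stop on an object; "squeeze" is the grip in N (left out, the last holds). Time passes only in rows, so rows that do not move let the fingers close. It gives the time, the measured TCP pose, the force and the opening at its end, in the units of the state.
- manip.read_state(): the state, without advancing time (a new reading comes with each control period).
- manip.camera(name): name is "scene" or "side" or "wrist"; returns a dict with "frame" (384x512x3 uint8, red, green, blue), "range_z" (384x512 float32, mm along the optical axis (not along the pixel's ray), 0 where there is no reading), "intrinsics" (3x3 intrinsics, pixels), "position" and "attitude" of the camera in the world. Camera axes: x right, y down, z forward; pixel columns grow to the right and rows downward; lengths in mm; the calibration is good to about 2 mm. A picture is of the moment at which its call begins.
- manip.sign_off(): hands the job in, once; it reports no verdict.
The state is a dict: "clock": time; "joints": joint angles; "qd": joint speeds; "effort": joint torques, N m; "eef_pos": TCP position; "eef_rot": TCP orientation; "wrist_force": force on the tool from outside, world axes, zero at the start; "moment": the same for the moment, N m; "finger_gap": finger opening in mm.
Only numpy, scipy, OpenCV 4.12 (cv2) and the standard library are available. Lean on these libraries where they do the work, as an engineer would, in place of code of your own. Each camera call takes 0.05 s, during which the arm holds its last target.

### The job

Set the beer pump to speed five and start it: push the pointer of the speed dial round with a fingertip, clockwise click by click from wherever it stands, until it rests in the fifth click past the round off dot (at the fifth bar). Only then push the flat start button fully in with a fingertip and let it come back out. Push gently, don't press the mushroom-shaped stop button, and don't lift or shift any of the bottles and other loose things about.

Things in the scene. Friction and masses are not known exactly. Their poses are not given: they have to be found in the camera images.
- deck: low steel deck fixed to the bench, 240 x 460 x 40 mm (x, y, z), carrying the three control units in a row along its y axis. Origin on the bench top, z up; its x axis points away from the robot at yaw 0; the deck extends from x = -110 to +130 mm
- dial_unit: the dial's fixed dark housing, 120 x 120 x 30 mm, on the deck; origin at its underside's centre, 40 mm above the bench; z up. Its top carries eight white marks (bars 4.5 x 11 mm) on a 51 mm radius about the dial's axis, clockwise from above: a round dot (off), then seven bars, 30 degrees apart. The dot lies 105 degrees counter-clockwise from the housing's +x axis. The three units stand in any order
- dial_axis (a point): the dial's vertical axis of turning, at the height of the top of the pointer arm (96 mm above the bench)
- dial_tip (a point): the outer end of the dial's light grey pointer arm, on its centre line, at its top face. The arm is a straight bar 10 mm wide that reaches 45 mm from the axis, its underside 76 mm and its top 96 mm above the bench, on a round hub of 34 mm diameter whose top is 98 mm above the bench
- dial (a joint): speed dial's angle, rad, growing clockwise from above; 0 = pointer at the dot (off); click n rests at 0.524 n, n = 0 to 7, stops just beyond both ends. At q the arm points 1.833 - q rad counter-clockwise from the dial unit's +x axis. Detents: between two clicks about 0.1 N m must be overcome; past half-way the dial drops by itself into the next click and stays there
- start_top (a point): centre of the top face of the start button: a plain flat-topped round push button, 32 mm diameter, on its own dark 120 x 120 x 30 mm housing on the deck; top 86 mm above the bench when out
- start (a joint): travel of the start button, m: 0 = out, 0.006 = fully in (5 N; begins to move at 2 N); springs back when let go
- stop_top (a point): top of the stop button: a mushroom-shaped push button with a domed head 46 mm across, on a housing like the start button's; top 101 mm above the bench. Not to be pressed
- stop (a joint): travel of the stop button, m: 0 = out, 0.006 = fully in
- bung: black tapered rubber bung, 36 mm wide, 30 mm tall, loose, standing on the deck's back ledge; origin at the centre of its underside. Leave it alone
- captin: small open aluminium cap tin, 50 mm wide, 28 mm tall, loose, standing on the deck's back ledge; origin at the centre of its underside. Leave it alone
- bottle1: brown beer bottle, 60 mm wide, 186 mm tall, loose, beside the deck; origin at the centre of its underside. Leave it alone
- bottle2: second brown beer bottle, same size, loose, at the other side of the deck; origin at the centre of its underside. Leave it alone
- wrench: steel wrench, 180 mm long, lying loose in front of the deck (robot's side); origin at the centre of its underside. Leave it alone
- brush: wooden-handled brush, 200 mm long, lying loose in front of the deck (robot's side); origin at the centre of its underside. Leave it alone

How it is judged:
By the outcome, as a careful person would: the job done as asked, in the order asked, and still so for the second after the job is handed in, with the robot touching nothing.
It also fails if it takes over 54 s, if anything falls off the work surface, if the arm or the gripper's body presses on something with over 40 N, if the wrist force passes 120 N, or if a joint passes its speed limit or range.

## Working session

There is one attempt and no reset: what is moved stays moved. The work goes in short steps, Python scripts to look and compute and a tool call to move; the robot and the scene stay as the last step left them, time stands still between calls to the robot, and variables do not carry over. Pictures are saved under pics/ and viewed, and the job is handed in when it is done.

Besides the shell and the picture viewer there is one more tool, called by a JSON object that holds its "method" and its "body", one argument or row to a line. drive_tool: Moves the arm, as the interface text tells. Its arguments: {"type":"object","properties":{"steps":{"type":"array"},"squeeze":{"type":"number"}},"required":["steps"]}

```bash
ls; mkdir -p pics; python3 - <<'E'
from cell import manip
import cv2,numpy as np
print(manip.finger_overhang)
for n in ["scene","side","wrist"]:
    c=manip.camera(n)
    cv2.imwrite(f"pics/{n}0.png",cv2.cvtColor(c["frame"],cv2.COLOR_RGB2BGR))
    np.savez(f"{n}0.npz",**c)
    print(n,c["intrinsics"].tolist(),c["position"],c["attitude"])
print(manip.read_state())
E
```

```text
pics
17.0
scene [[469.82656407731537, 0.0, 254.66553256091368], [0.0, 469.82656407731537, 192.86286300673908], [0.0, 0.0, 1.0]] [1148.86409422  444.48155273 1020.07577807] [-2.48494597e+00  1.40735749e-03  2.20359510e+00]
side [[416.59140709845616, 0.0, 257.2322068265327], [0.0, 416.59140709845616, 197.658081668881], [0.0, 0.0, 1.0]] [ 113.06076335 -984.2890275   715.81856903] [-2.10209131  0.0203492  -0.43740555]
wrist [[281.5016293409513, 0.0, 253.16073464567785], [0.0, 281.5016293409513, 193.27938864266824], [0.0, 0.0, 1.0]] [549.81616338  70.36874173 384.12571818] [2.89331050e+00 3.99218301e-04 4.58587285e-04]
{'clock': 0.15, 'joints': array([-6.66127829e-02,  3.00344041e-01,  1.52139914e+00,  1.57398424e-05,
        1.32070293e+00, -6.66270081e-02]), 'qd': array([-0.00069605, -0.00185346, -0.00303739, -0.00078256, -0.00123957,
        0.00039486]), 'effort': array([-2.50185103e-04, -5.31960297e+01, -3.52822959e+01,  7.07691838e-02,
        2.35654798e-02, -3.66386917e-05]), 'eef_pos': array([5.49829336e+02, 5.29782066e-03, 2.22032991e+02]), 'eef_rot': array([-3.14074210e+00, -7.20344595e-05,  1.57080662e+00]), 'wrist_force': array([ 0.21992755,  0.28825034, -0.01337885]), 'moment': array([ 0.01473795, -0.00571065, -0.02227608]), 'finger_gap': 94.20963302969584}
```

View pics/scene0.png

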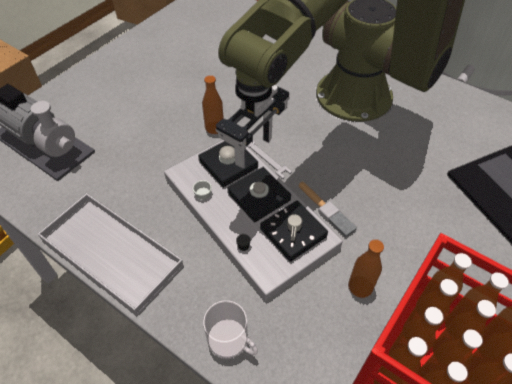

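View pics/side0.png

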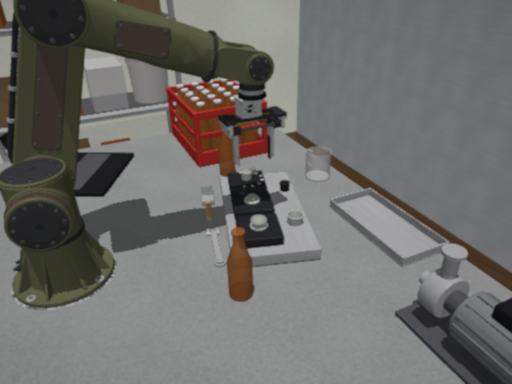

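View pics/wrist0.png

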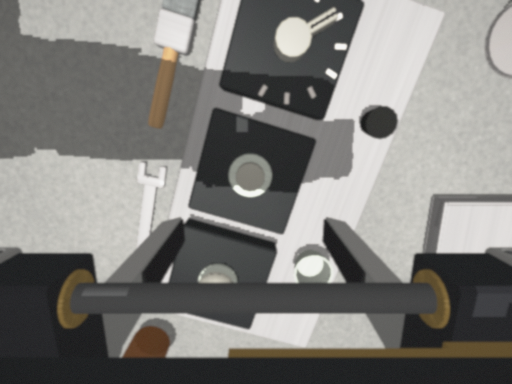

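The wrist view looks straight down (image right is +x, up is +y). The stop unit is at about (217,280), start at (250,175) and the dial at (293,37), with the pointer towards upper right. Next I'll measure these.

```bash
cat > h.py <<'E'
import numpy as np, cv2
from scipy.spatial.transform import Rotation as R
def load(n): return dict(np.load(n+".npz"))
def ray(c,u,v,z):
    K=c["intrinsics"];d=R.from_euler("xyz",c["attitude"]).as_matrix()@np.linalg.solve(K,np.array([u,v,1.]))
    p=c["position"];return p+d*(z-p[2])/d[2]
def pt(c,u,v):
    K=c["intrinsics"];d=np.linalg.solve(K,np.array([u,v,1.]))*c["range_z"][int(round(v)),int(round(u))]
    return c["position"]+R.from_euler("xyz",c["attitude"]).as_matrix()@d
def proj(c,P):
    q=R.from_euler("xyz",c["attitude"]).as_matrix().T@(np.asarray(P,float)-c["position"]);q=c["intrinsics"]@q;return q[:2]/q[2]
def shot(n,name):
    from cell import manip
    c=manip.camera(n);cv2.imwrite(f"pics/{name}.png",cv2.cvtColor(c["frame"],cv2.COLOR_RGB2BGR));np.savez(name+".npz",**c);return c
E
python3 - <<'E'
from h import *
w=load("wrist0");s=load("scene0")
for nm,u,v,z in [("hub",293,37,98),("tip?",337,14,96),("start",250,176,86),("stop",217,280,95),("bung",379,122,70),("captin",314,266,68)]:
    print(nm,ray(w,u,v,z).round(1),pt(w,u,v).round(1))
for nm,u,v,z in [("hub",295,221,98),("start",259,189,86),("stop",228,155,101)]:
    print(nm,ray(s,u,v,z).round(1),pt(s,u,v).round(1))
def crop(c,x0,x1,y0,y1,f,n):
    im=cv2.cvtColor(c["frame"],cv2.COLOR_RGB2BGR)[y0:y1,x0:x1];cv2.imwrite(n,cv2.resize(im,None,fx=f,fy=f,interpolation=cv2.INTER_CUBIC))
crop(w,200,400,0,130,4,"pics/c1.png");crop(s,160,360,120,270,4,"pics/c2.png")
E
```

```text
hub [586.3 146.   98. ] [586.3 146.1  97.8]
tip? [625.9 165.5  96. ] [625.9 165.5  95.9]
start [546.3  14.   86. ] [546.3  14.   86.2]
stop [ 508.2 -105.8   95. ] [ 508.2 -105.7   95.2]
bung [685.8  70.3  70. ] [685.9  70.3  69.8]
captin [ 625.2 -102.7   68. ] [ 631.3 -116.7   42.5]
hub [588. 150.  98.] [587.7 149.8  97.5]
start [552.7  19.2  86. ] [556.1  21.6  91.4]
stop [ 518.4 -106.6  101. ] [ 516.  -108.7   97.5]
```

View pics/c1.png

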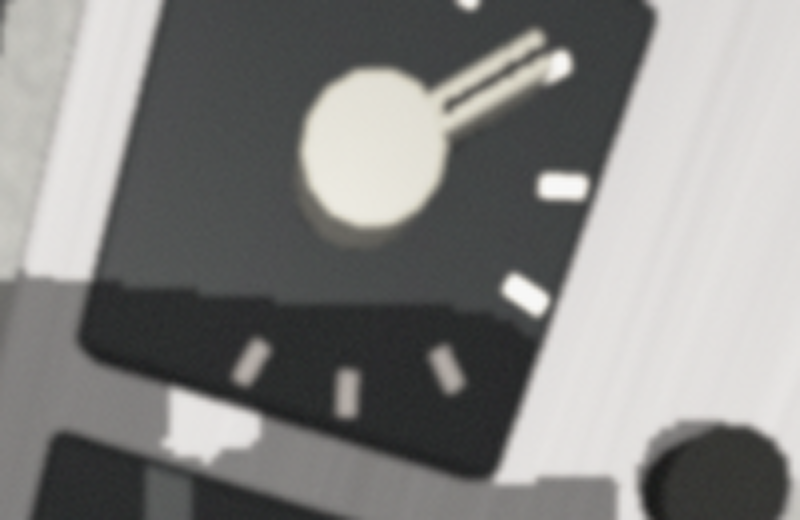

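View pics/c2.png

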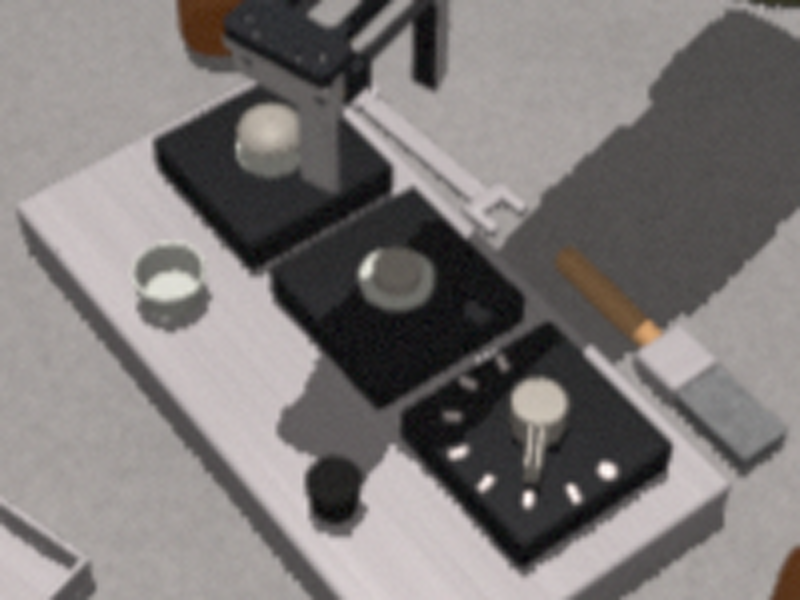

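In the scene crop the dot is at (607,470). Bar 1 is at (573,493) and bar 2 at (528,500), and the pointer is on bar 2, so three more clicks are needed. Next I'll get the dial axis and yaw from the marks.

```bash
cat > fit.py <<'E'
from h import *
from scipy.optimize import least_squares
def marks(c,box,thr,amax=200,z=70):
    x0,x1,y0,y1=box;im=c["frame"][y0:y1,x0:x1].astype(int)
    big=cv2.resize(im.astype(np.uint8),None,fx=4,fy=4,interpolation=cv2.INTER_CUBIC)
    g=cv2.cvtColor(big,cv2.COLOR_RGB2GRAY);m=(g>thr).astype(np.uint8)
    n,l,st,ce=cv2.connectedComponentsWithStats(m)
    out=[]
    for i in range(1,n):
        a=st[i,4]/16
        u,v=(ce[i]-1.5)/4+[x0,y0]
        if 3<a<amax: out.append((u,v,a,*ray(c,u,v,z)[:2]))
    return np.array(out)
def fit(P,n):  # P points, n mark numbers -> cx,cy,yaw
    f=lambda p:(p[:2]+51*np.c_[np.cos(p[2]+1.8326-n*np.pi/6),np.sin(p[2]+1.8326-n*np.pi/6)]-P).ravel()
    r=least_squares(f,[587,148,-.27]);return r.x,r.fun.reshape(-1,2)
E
python3 - <<'E'
from fit import *
np.set_printoptions(precision=1,suppress=True)
for n,b,t in [("wrist0",(210,355,0,110),110),("scene0",(262,328,205,256),110)]:
    m=marks(load(n),b,t);print(n);print(m)
    d=m[:,3:]-[587,148];print(np.hypot(*d.T),np.degrees(np.arctan2(d[:,1],d[:,0])))
w=load("wrist0")
E
```

```text
wrist0
[[316.7   0.7  15.  611.9 185.6]
 [340.2  46.1  99.6 638.1 145.1]
 [331.   73.2  97.9 630.5 119.5]
 [262.3  90.1  55.9 559.3 102.8]
 [311.2  91.9  55.9 611.  101.1]
 [286.3  97.9  55.4 584.8  95. ]]
[45.2 51.2 52.  53.  52.7 53. ] [  56.5   -3.3  -33.3 -121.5  -63.   -92.3]
scene0
[[280.7 208.4   7.1 560.3  91.4]
 [294.1 222.7 179.5 576.5 142. ]
 [274.1 232.6  14.9 628.7 119.2]
 [311.4 237.2  20.3 586.8 198. ]
 [281.  240.3  14.  636.7 144.6]
 [303.  242.9  14.9 612.1 190.4]
 [291.6 244.4  12.9 631.3 171. ]]
[62.6 12.1 50.7 50.  49.8 49.3 49.9] [-115.3 -150.3  -34.7   90.2   -3.9   59.4   27.5]
```

```bash
python3 - <<'E'
from fit import *
np.set_printoptions(precision=2,suppress=True)
m=marks(load("wrist0"),(210,355,0,110),110)
x,r=fit(m[1:,3:],np.array([3,4,7,5,6.]));print(x,r.tolist())
m=marks(load("scene0"),(262,328,205,256),110)
x2,r=fit(m[2:,3:],np.array([4,0,3,1,2.]));print(x2,r.tolist())
# arm direction from scene/wrist depth: points with z 94-99 outside the hub
c=load("wrist0");K=c["intrinsics"];v,u=np.mgrid[0:110,270:355]
d=np.stack([u,v,np.ones_like(u)],-1)@np.linalg.inv(K).T*c["range_z"][v,u][...,None]
P=d@R.from_euler("xyz",c["attitude"]).as_matrix().T+c["position"]
q=P[(P[...,2]>92)&(P[...,2]<102)];dd=q[:,:2]-x[:2];rr=np.hypot(*dd.T);a=np.arctan2(dd[:,1],dd[:,0])
k=(rr>24)&(rr<50);print(k.sum(),np.degrees(np.median(a[k])),rr[k].max(), "q=",1.8326-np.median(a[k])+x[2])
print("hub",np.median(q[rr<22],0))
E
```

```text
[586.78 146.25  -0.29] [[-0.37553224865496304, -0.4551667765253171], [-0.3827065024104286, -0.09420947285696002], [0.5427973257044414, 0.08062523990660964], [-0.0905822520850279, 0.2359182094355674], [0.3060236774455234, 0.23283280004041274]]
[585.5  146.75  -0.3 ] [[0.09341156843561293, 0.5831199105819849], [0.4343635568054651, -0.27453095498606217], [-0.20696790708791468, 0.4227068539612162], [0.4311547962702207, -0.40159231093568337], [-0.7519620144233841, -0.3297034986219387]]
275 27.638870577973286 44.60830441601576 q= 1.0566068572561553
hub [587.24 146.57  97.74]
```

The two views agree. The axis is at about (586.3,146.5), the yaw at -0.293 and the pointer at q=1.057, which is click 2. Next I'll check the bottles for clearance, since the gripper body is 177 mm long, and refine the start button.

```bash
python3 - <<'E'
from fit import *
np.set_printoptions(precision=1,suppress=True)
def cloud(c):
    K=c["intrinsics"];v,u=np.mgrid[0:384,0:512]
    d=np.stack([u,v,np.ones_like(u)],-1)@np.linalg.inv(K).T*c["range_z"][...,None]
    return d@R.from_euler("xyz",c["attitude"]).as_matrix().T+c["position"]
for n in ["scene0","side0"]:
    c=load(n);P=cloud(c);f=c["frame"].astype(int)
    m=((f[...,0]>f[...,2]*1.8)&(f[...,0]>50)&(f[...,0]>f[...,1]*1.3)&(P[...,2]>15)&(P[...,2]<200)&(np.hypot(P[...,0],P[...,1])<800)).astype(np.uint8)
    k,l,st,ce=cv2.connectedComponentsWithStats(m)
    for i in range(1,k):
        if st[i,4]>60: q=P[l==i];print(n,ce[i],st[i,4],q.min(0),q.max(0),np.median(q,0))
# start/stop tops by depth
for n in ["wrist0","scene0"]:
    P=cloud(load(n))
    for nm,cx,cy,z0,z1 in [("start",548,16,84,89),("stop",511,-110,95,103)]:
        m=(np.hypot(P[...,0]-cx,P[...,1]-cy)<28)&(P[...,2]>z0)&(P[...,2]<z1);q=P[m]
        print(n,nm,m.sum(),q.mean(0),q.min(0),q.max(0))
a=-.293;ex=np.array([np.cos(a),np.sin(a)]);ey=np.array([-ex[1],ex[0]])
d=np.array([548,16])-[586.3,146.5];print(d@ex,d@ey)
E
```

```text
scene0 [211.6 104.7] 740 [ 369.4 -286.9   15.9] [ 418.1 -242.   191. ] [ 399.  -260.7  106.2]
scene0 [311.6 193.8] 97 [424.6  68.7  15.1] [456.7 151.6  25.4] [441.  113.3  19.1]
scene0 [366.8 269.3] 1160 [579.8 320.2  15.2] [624.4 375.  190.6] [610.9 349.5 111. ]
scene0 [445.5 288.3] 1750 [509.4 451.4  15. ] [643.7 563.3 200. ] [566.7 486.5 135.3]
scene0 [500.9 297.4] 61 [511.9 593.1 117. ] [523.2 613.7 138.7] [518.9 601.8 134. ]
side0 [208.9 142.3] 1866 [508.3 207.7  15.3] [624.3 615.3 199.8] [565.2 442.5  95.7]
side0 [239.5 266.1] 1303 [ 355.4 -306.1   15.2] [ 460.9 -111.6  188.8] [ 377.9 -293.3  100.3]
wrist0 start 644 [546.3  12.6  85.9] [531.2  -2.9  84. ] [561.5  27.9  88.2]
wrist0 stop 92 [ 505.8 -105.5   96.3] [ 492.1 -108.4   95. ] [ 519.8 -100.6   98.4]
scene0 start 89 [546.   12.6  86.6] [531.5  -2.3  84.1] [560.2  28.4  88.8]
scene0 stop 108 [ 507.6 -117.8   98.9] [ 487.3 -136.2   95. ] [525.8 -99.1 102.5]
1.0240299478500674 -136.00033589173927
```

Start top is at (546.2,12.7,86), 140 mm from the dial axis, and both views agree. The bottles are clear. Now I'll close the fingers, turn the jaws tangential to the arm and move to a point over the counter-clockwise side of the pointer.

{"method": "drive_tool", "body": {
  "steps": [
    {"delta_pos": [2.8,9.3,0],"yaw": 0.103,"hand": 0},
    {"delta_pos": [2.8,9.3,0],"yaw": 0.103,"hand": 0},
    {"delta_pos": [2.8,9.3,0],"yaw": 0.103,"hand": 0},
    {"delta_pos": [2.8,9.3,0],"yaw": 0.103,"hand": 0},
    {"delta_pos": [2.8,9.3,0],"yaw": 0.103,"hand": 0}
  ],
  "squeeze": 10
}}

```text
clock: 0.57
eef_pos: [564.0, 47.0, 222.2]
eef_rot: [-3.141, -0.0, 2.091]
wrist_force: [-0.8, -0.5, 0.1]
finger_gap: 64.3
```

{"method": "drive_tool", "body": {
  "steps": [
    {"delta_pos": [2.8,9.3,0],"yaw": 0.103,"hand": 0},
    {"delta_pos": [2.8,9.3,0],"yaw": 0.103,"hand": 0},
    {"delta_pos": [2.8,9.3,0],"yaw": 0.103,"hand": 0},
    {"delta_pos": [2.8,9.3,0],"yaw": 0.103,"hand": 0},
    {"delta_pos": [2.8,9.3,0],"yaw": 0.103,"hand": 0}
  ]
}}

```text
clock: 0.98
eef_pos: [578.0, 93.5, 222.1]
eef_rot: [-3.141, -0.0, 2.606]
wrist_force: [-0.0, -0.3, -0.8]
finger_gap: 31.1
```

{"method": "drive_tool", "body": {
  "steps": [
    {"delta_pos": [2.8,9.3,0],"yaw": 0.103,"hand": 0},
    {"delta_pos": [2.8,9.3,0],"yaw": 0.103,"hand": 0},
    {"delta_pos": [2.8,9.3,0],"yaw": 0.103,"hand": 0},
    {"delta_pos": [2.8,9.3,0],"yaw": 0.103,"hand": 0},
    {"delta_pos": [2.8,9.3,0],"yaw": 0.103,"hand": 0}
  ]
}}

```text
clock: 1.4
eef_pos: [592.0, 140.0, 222.1]
eef_rot: [-3.141, -0.001, 3.121]
wrist_force: [0.4, -0.5, 0.3]
finger_gap: 1.1
```

{"method": "drive_tool", "body": {
  "steps": [
    {"delta_pos": [2.8,9.3,0],"yaw": 0.103,"hand": 0},
    {"delta_pos": [2.8,9.3,0],"yaw": 0.103,"hand": 0},
    {"delta_pos": [2.8,9.3,0],"yaw": 0.103,"hand": 0},
    {"delta_pos": [2.8,9.3,0],"yaw": 0.103,"hand": 0},
    {"delta_pos": [2.8,9.3,0],"yaw": 0.103,"hand": 0}
  ]
}}

```text
clock: 1.82
eef_pos: [606.0, 186.5, 222.1]
eef_rot: [3.141, -0.001, -2.647]
wrist_force: [-0.1, -0.2, 0.3]
finger_gap: 0.6
```

{"method": "drive_tool", "body": {
  "steps": [
    {"delta_pos": [0,0,-25],"yaw": 0,"hand": 0},
    {"delta_pos": [0,0,-25],"yaw": 0,"hand": 0},
    {"delta_pos": [0,0,-20],"yaw": 0,"hand": 0},
    {"delta_pos": [0,0,-10],"yaw": 0,"hand": 0},
    {"delta_pos": [0,0,-4],"yaw": 0,"hand": 0}
  ]
}}

```text
clock: 2.23
eef_pos: [605.4, 185.8, 136.6]
eef_rot: [3.141, -0.003, -2.652]
wrist_force: [0.1, -0.2, -0.1]
finger_gap: 0.7
```

```bash
python3 - <<'E'
from h import *
s=shot("scene","s1");w=shot("wrist","w1")
im=cv2.cvtColor(s["frame"],cv2.COLOR_RGB2BGR)[150:270,220:370];im=cv2.resize(im,None,fx=3,fy=3,interpolation=cv2.INTER_CUBIC)
im2=cv2.cvtColor(w["frame"],cv2.COLOR_RGB2BGR)[:,:];im2=cv2.resize(im2,(336,252))
cv2.imwrite("pics/s1c.png",np.vstack([im,cv2.copyMakeBorder(cv2.resize(im2,(300,225)),0,0,0,150,cv2.BORDER_CONSTANT)]))
E
```

```text
(no output)
```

View pics/s1c.png

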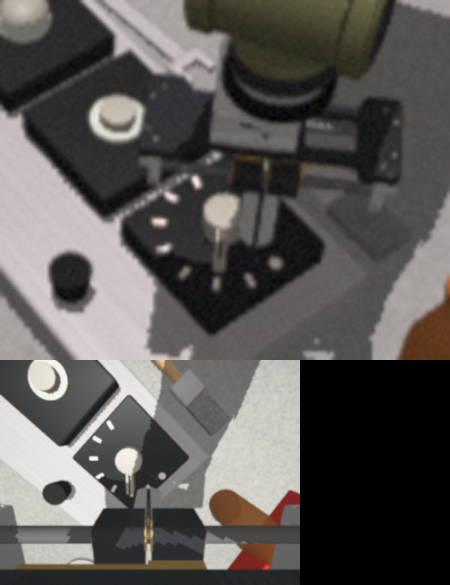

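The closed fingers hang beside the pointer on its dot side, at about (258,240) in the crop, with clear air between. I'll go down to tip height 81.

{"method": "drive_tool", "body": {
  "steps": [
    {"delta_pos": [0,0,-12],"yaw": 0,"hand": 0},
    {"delta_pos": [0,0,-12],"yaw": 0,"hand": 0},
    {"delta_pos": [0,0,-10],"yaw": 0,"hand": 0},
    {"delta_pos": [0,0,-6],"yaw": 0,"hand": 0},
    {"delta_pos": [0,0,0],"yaw": 0,"hand": 0}
  ]
}}

```text
clock: 2.75
eef_pos: [605.3, 185.8, 96.5]
eef_rot: [3.141, -0.003, -2.652]
wrist_force: [0.1, -0.3, -0.6]
finger_gap: 0.4
```

```bash
python3 - <<'E'
from h import *
from cell import manip
print(manip.read_state()["eef_pos"],manip.read_state()["wrist_force"])
s=shot("scene","s2")
im=cv2.cvtColor(s["frame"],cv2.COLOR_RGB2BGR)[180:270,240:360];cv2.imwrite("pics/s2c.png",cv2.resize(im,None,fx=5,fy=5,interpolation=cv2.INTER_CUBIC))
C=np.array([586.3,146.5])
def pose(th,r,o): 
    u=np.array([np.cos(th),np.sin(th)]);n=np.array([-u[1],u[0]]);return C+r*u+o*n
# contact path: finger centre, offset 17.5
prev=None
for i in range(0,18):
    th=.493-.1*i;p=pose(th,36,17.5);print(i,round(1.54-th,2),p.round(1),None if prev is None else (p-prev).round(1));prev=p
E
```

```text
[605.29691805 185.82310453  96.5251505 ] [ 0.08946007 -0.34815277 -0.5746279 ]
0 1.05 [609.7 179. ] None
1 1.15 [612.9 176.5] [ 3.1 -2.5]
2 1.25 [615.7 173.7] [ 2.9 -2.8]
3 1.35 [618.3 170.6] [ 2.6 -3.1]
4 1.45 [620.5 167.3] [ 2.2 -3.3]
5 1.55 [622.4 163.7] [ 1.9 -3.5]
6 1.65 [624.  160.1] [ 1.5 -3.7]
7 1.75 [625.1 156.2] [ 1.2 -3.8]
8 1.85 [625.9 152.3] [ 0.8 -3.9]
9 1.95 [626.3 148.3] [ 0.4 -4. ]
10 2.05 [626.3 144.3] [-0. -4.]
11 2.15 [625.9 140.3] [-0.4 -4. ]
12 2.25 [625.  136.4] [-0.8 -3.9]
13 2.35 [623.8 132.6] [-1.2 -3.8]
14 2.45 [622.3 128.9] [-1.6 -3.7]
15 2.55 [620.3 125.4] [-1.9 -3.5]
16 2.65 [618.1 122.1] [-2.3 -3.3]
17 2.75 [615.5 119.1] [-2.6 -3. ]
```

View pics/s2c.png

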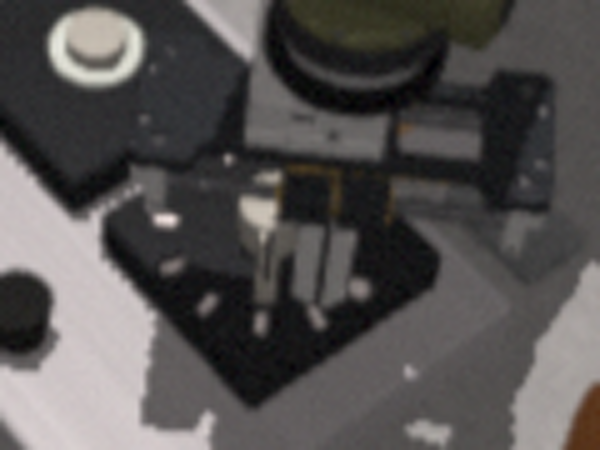

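{"method": "drive_tool", "body": {
  "steps": [
    {"delta_pos": [2.2,-3.4,0],"yaw": 0,"hand": 0},
    {"delta_pos": [2.2,-3.4,0],"yaw": 0,"hand": 0},
    {"delta_pos": [1.6,-1.2,0],"yaw": -0.05,"hand": 0},
    {"delta_pos": [1.5,-1.3,0],"yaw": -0.05,"hand": 0},
    {"delta_pos": [1.4,-1.4,0],"yaw": -0.05,"hand": 0}
  ]
}}

```text
clock: 3.22
eef_pos: [615.2, 175.4, 99.1]
eef_rot: [3.141, 0.001, -2.805]
wrist_force: [-2.7, 3.6, 0.4]
finger_gap: 0.7
```

{"method": "drive_tool", "body": {
  "steps": [
    {"delta_pos": [1.4,-1.4,0],"yaw": -0.05,"hand": 0},
    {"delta_pos": [1.3,-1.5,0],"yaw": -0.05,"hand": 0},
    {"delta_pos": [1.3,-1.6,0],"yaw": -0.05,"hand": 0},
    {"delta_pos": [0,0,0],"yaw": 0,"hand": 0}
  ]
}}

```text
clock: 3.55
eef_pos: [619.4, 170.3, 99.0]
eef_rot: [-3.142, 0.001, -2.955]
wrist_force: [0.0, 0.4, 0.8]
finger_gap: 0.4
```

```bash
cat > look.py <<'E'
import sys
from h import *
from cell import manip
n=sys.argv[1]
st=manip.read_state();print(st["clock"],st["eef_pos"].round(1),st["eef_rot"].round(3),st["wrist_force"].round(1))
s=shot("scene",n)
im=cv2.cvtColor(s["frame"],cv2.COLOR_RGB2BGR)[180:270,240:360];cv2.imwrite(f"pics/{n}c.png",cv2.resize(im,None,fx=5,fy=5,interpolation=cv2.INTER_CUBIC))
K=s["intrinsics"];v,u=np.mgrid[0:384,0:512]
d=np.stack([u,v,np.ones_like(u)],-1)@np.linalg.inv(K).T*s["range_z"][...,None]
P=d@R.from_euler("xyz",s["attitude"]).as_matrix().T+s["position"]
C=np.array([586.3,146.5]);dd=P[...,:2]-C;rr=np.hypot(dd[...,0],dd[...,1])
k=(P[...,2]>88)&(P[...,2]<98)&(rr>23)&(rr<50)
a=1.54-np.arctan2(dd[...,1],dd[...,0])[k]
print("n",k.sum(),"q hist",np.histogram(a,np.arange(0,4,.2)))
E
python3 look.py s3
```

```text
3.55 [619.4 170.3  99. ] [-3.142e+00  1.000e-03 -2.955e+00] [0.  0.4 0.8]
n 48 q hist (array([ 0,  0,  0,  3,  2, 10,  8, 22,  3,  0,  0,  0,  0,  0,  0,  0,  0,
        0,  0]), array([0. , 0.2, 0.4, 0.6, 0.8, 1. , 1.2, 1.4, 1.6, 1.8, 2. , 2.2, 2.4,
       2.6, 2.8, 3. , 3.2, 3.4, 3.6, 3.8]))
```

View pics/s3c.png

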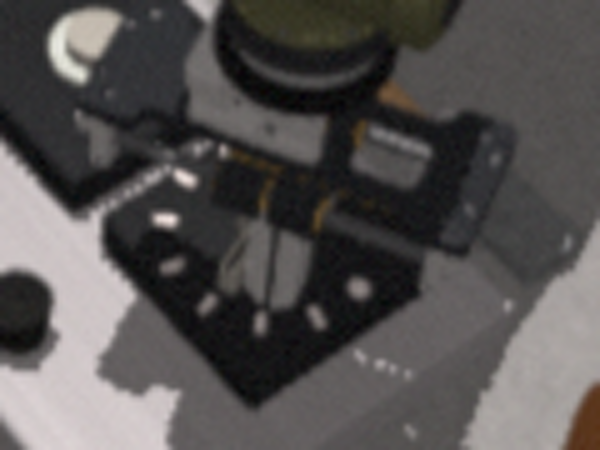

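The pointer dropped into click 3 (arm towards bar 3 at (208,303)), and the push peaked at about 4.5 N. On to click 4.

{"method": "drive_tool", "body": {
  "steps": [
    {"delta_pos": [1.1,-1.6,0],"yaw": -0.05,"hand": 0},
    {"delta_pos": [1.1,-1.7,0],"yaw": -0.05,"hand": 0},
    {"delta_pos": [0.9,-1.8,0],"yaw": -0.05,"hand": 0},
    {"delta_pos": [0.9,-1.8,0],"yaw": -0.05,"hand": 0},
    {"delta_pos": [0.7,-1.8,0],"yaw": -0.05,"hand": 0}
  ]
}}

```text
clock: 4.02
eef_pos: [623.8, 162.1, 98.8]
eef_rot: [3.141, 0.001, 3.08]
wrist_force: [0.3, 2.4, -1.2]
finger_gap: 0.4
```

{"method": "drive_tool", "body": {
  "steps": [
    {"delta_pos": [0.7,-1.8,0],"yaw": -0.05,"hand": 0},
    {"delta_pos": [0.6,-1.9,0],"yaw": -0.05,"hand": 0},
    {"delta_pos": [0.6,-1.9,0],"yaw": -0.05,"hand": 0},
    {"delta_pos": [0.4,-1.9,0],"yaw": -0.05,"hand": 0},
    {"delta_pos": [0.4,-2.0,0],"yaw": -0.05,"hand": 0}
  ]
}}

```text
clock: 4.43
eef_pos: [626.5, 152.7, 98.8]
eef_rot: [3.141, 0.0, 2.83]
wrist_force: [-0.5, 1.4, -0.7]
finger_gap: 0.6
```

{"method": "drive_tool", "body": {
  "steps": [
    {"delta_pos": [0.2,-2.0,0],"yaw": -0.05,"hand": 0},
    {"delta_pos": [0,0,0],"yaw": 0,"hand": 0}
  ]
}}

```text
clock: 4.6
eef_pos: [626.7, 150.2, 98.7]
eef_rot: [3.141, 0.0, 2.78]
wrist_force: [-0.4, 0.7, -0.4]
finger_gap: 0.6
```

```bash
python3 look.py s4
```

```text
4.6 [626.7 150.2  98.7] [3.141 0.    2.78 ] [-0.4  0.7 -0.4]
n 25 q hist (array([0, 0, 0, 0, 0, 5, 2, 3, 5, 5, 5, 0, 0, 0, 0, 0, 0, 0, 0]), array([0. , 0.2, 0.4, 0.6, 0.8, 1. , 1.2, 1.4, 1.6, 1.8, 2. , 2.2, 2.4,
       2.6, 2.8, 3. , 3.2, 3.4, 3.6, 3.8]))
```

View pics/s4c.png

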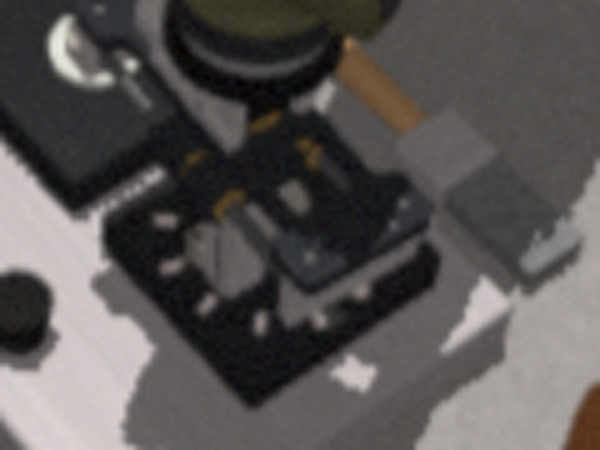

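The pointer edge is just ahead of the finger near bar 4, at about (185,255), and the force is back to about 0.7 N. Now for the last click, more finely and stopping just past half-way (q about 2.42).

{"method": "drive_tool", "body": {
  "steps": [
    {"delta_pos": [0.2,-2.0,0],"yaw": -0.05,"hand": 0},
    {"delta_pos": [0.1,-2.0,0],"yaw": -0.05,"hand": 0},
    {"delta_pos": [0,-2.0,0],"yaw": -0.05,"hand": 0},
    {"delta_pos": [-0.1,-2.0,0],"yaw": -0.05,"hand": 0},
    {"delta_pos": [-0.2,-2.0,0],"yaw": -0.05,"hand": 0}
  ]
}}

```text
clock: 5.07
eef_pos: [626.6, 140.7, 98.7]
eef_rot: [3.141, 0.0, 2.532]
wrist_force: [0.7, 1.7, -0.7]
finger_gap: 0.8
```

{"method": "drive_tool", "body": {
  "steps": [
    {"delta_pos": [-0.3,-2.0,0],"yaw": -0.05,"hand": 0},
    {"delta_pos": [-0.4,-1.9,0],"yaw": -0.05,"hand": 0}
  ]
}}

```text
clock: 5.23
eef_pos: [626.0, 137.1, 98.6]
eef_rot: [3.141, 0.0, 2.432]
wrist_force: [1.5, 3.5, -0.7]
finger_gap: 0.5
```

{"method": "drive_tool", "body": {
  "steps": [
    {"delta_pos": [-0.5,-1.9,0],"yaw": -0.05,"hand": 0}
  ]
}}

```text
clock: 5.32
eef_pos: [625.5, 135.2, 98.7]
eef_rot: [3.141, 0.0, 2.382]
wrist_force: [0.5, 2.3, -0.4]
finger_gap: 0.7
```

{"method": "drive_tool", "body": {
  "steps": [
    {"delta_pos": [-0.6,-1.9,0],"yaw": -0.05,"hand": 0},
    {"delta_pos": [0,0,0],"yaw": 0,"hand": 0}
  ]
}}

```text
clock: 5.48
eef_pos: [624.7, 132.8, 98.6]
eef_rot: [3.141, 0.0, 2.331]
wrist_force: [0.1, -0.6, 0.1]
finger_gap: 0.3
```

```bash
python3 look.py s5
```

```text
5.4833 [624.7 132.8  98.6] [3.141 0.    2.331] [ 0.1 -0.6  0.1]
n 0 q hist (array([0, 0, 0, 0, 0, 0, 0, 0, 0, 0, 0, 0, 0, 0, 0, 0, 0, 0, 0]), array([0. , 0.2, 0.4, 0.6, 0.8, 1. , 1.2, 1.4, 1.6, 1.8, 2. , 2.2, 2.4,
       2.6, 2.8, 3. , 3.2, 3.4, 3.6, 3.8]))
```

View pics/s5c.png

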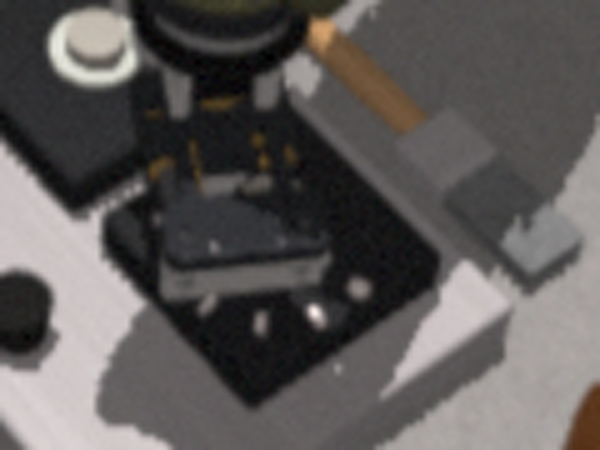

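The force fell to zero, so the pointer has probably dropped in. I'll back off a little, lift and check.

{"method": "drive_tool", "body": {
  "steps": [
    {"delta_pos": [1.5,3,0],"yaw": 0,"hand": 0},
    {"delta_pos": [0,0,15],"yaw": 0,"hand": 0},
    {"delta_pos": [0,0,25],"yaw": 0,"hand": 0},
    {"delta_pos": [0,0,30],"yaw": 0,"hand": 0},
    {"delta_pos": [0,0,30],"yaw": 0,"hand": 0}
  ]
}}

```text
clock: 5.95
eef_pos: [626.0, 136.2, 199.4]
eef_rot: [-3.141, -0.0, 2.334]
wrist_force: [-0.1, -0.1, -0.1]
finger_gap: 0.5
```

{"method": "drive_tool", "body": {
  "steps": [
    {"delta_pos": [-16,-24,0],"yaw": -0.125,"hand": 0},
    {"delta_pos": [-16,-24,0],"yaw": -0.125,"hand": 0},
    {"delta_pos": [-16,-24,0],"yaw": -0.125,"hand": 0},
    {"delta_pos": [-16,-24,0],"yaw": -0.125,"hand": 0},
    {"delta_pos": [-15,-24,0],"yaw": -0.125,"hand": 0}
  ]
}}

```text
clock: 6.37
eef_pos: [546.4, 15.2, 198.6]
eef_rot: [3.141, 0.0, 1.703]
wrist_force: [0.5, 0.5, -0.1]
finger_gap: 0.8
```

```bash
python3 look.py s6; python3 - <<'E'
from h import *
w=shot("wrist","w6")
E
```

```text
6.3667 [546.4  15.2 198.6] [3.141 0.    1.703] [ 0.5  0.5 -0.1]
n 45 q hist (array([ 0,  0,  0,  0,  0,  0,  0,  0,  0, 10, 32,  3,  0,  0,  0,  0,  0,
        0,  0]), array([0. , 0.2, 0.4, 0.6, 0.8, 1. , 1.2, 1.4, 1.6, 1.8, 2. , 2.2, 2.4,
       2.6, 2.8, 3. , 3.2, 3.4, 3.6, 3.8]))
```

View pics/s6c.png

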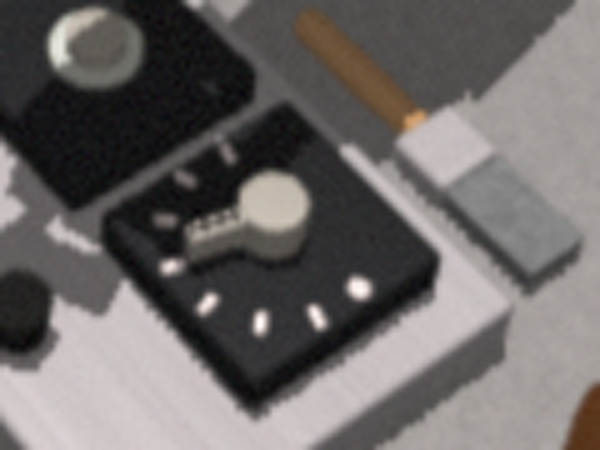

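View pics/w6.png

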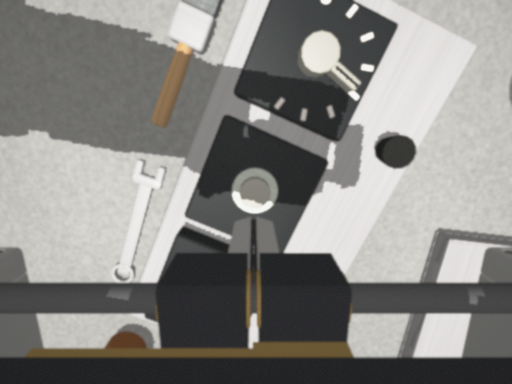

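The check shows it didn't hold. The pointer is still at click 4 (q about 2.09, arm beside the fourth bar at (354,95)). I had stopped at the half-way crest, where the detent torque vanishes, and it fell back. I'll go back behind the arm and push further.

{"method": "drive_tool", "body": {
  "steps": [
    {"delta_pos": [10.4,16.7,0],"yaw": 0.11,"hand": 0},
    {"delta_pos": [10.4,16.7,0],"yaw": 0.11,"hand": 0},
    {"delta_pos": [10.4,16.7,0],"yaw": 0.11,"hand": 0},
    {"delta_pos": [10.4,16.7,0],"yaw": 0.11,"hand": 0},
    {"delta_pos": [10.4,16.7,0],"yaw": 0.11,"hand": 0}
  ]
}}

```text
clock: 6.88
eef_pos: [600.0, 101.1, 198.5]
eef_rot: [3.141, 0.0, 2.266]
wrist_force: [-0.1, -0.4, 0.4]
finger_gap: 0.7
```

{"method": "drive_tool", "body": {
  "steps": [
    {"delta_pos": [10.4,16.7,0],"yaw": 0.11,"hand": 0},
    {"delta_pos": [10.4,16.7,0],"yaw": 0.11,"hand": 0},
    {"delta_pos": [10.4,16.7,0],"yaw": 0.11,"hand": 0},
    {"delta_pos": [0,0,-20],"yaw": 0,"hand": 0},
    {"delta_pos": [0,0,-20],"yaw": 0,"hand": 0}
  ]
}}

```text
clock: 7.3
eef_pos: [631.2, 151.5, 158.4]
eef_rot: [3.14, 0.002, 2.592]
wrist_force: [-0.3, -0.4, 0.5]
finger_gap: 0.5
```

{"method": "drive_tool", "body": {
  "steps": [
    {"delta_pos": [0,0,-20],"yaw": 0,"hand": 0},
    {"delta_pos": [0,0,-15],"yaw": 0,"hand": 0},
    {"delta_pos": [0,0,-15],"yaw": 0,"hand": 0},
    {"delta_pos": [0,0,-9],"yaw": 0,"hand": 0},
    {"delta_pos": [0,0,0],"yaw": 0,"hand": 0}
  ]
}}

```text
clock: 7.72
eef_pos: [629.7, 150.0, 97.3]
eef_rot: [-3.14, -0.002, 2.589]
wrist_force: [-0.7, -0.0, 0.3]
finger_gap: 0.7
```

```bash
python3 - <<'E'
from cell import manip
import numpy as np
s=manip.read_state();p=s["eef_pos"];print(p,s["eef_rot"],s["wrist_force"])
C=np.array([586.3,146.5]);prev=p[:2]
def pose(th,r,o): 
    u=np.array([np.cos(th),np.sin(th)]);n=np.array([-u[1],u[0]]);return C+r*u+o*n
for q in np.r_[2.094,np.arange(2.15,2.65,.05)]:
    x=pose(1.54-q,36,17.5);print(round(q,2),x.round(1),(x-prev).round(1));prev=x
E
```

```text
[629.72584157 150.0173965   97.29992586] [-3.13954748e+00 -2.30976559e-03  2.58855052e+00] [-0.65880882 -0.01055933  0.28721113]
2.09 [626.1 142.4] [-3.6 -7.6]
2.15 [625.8 140.2] [-0.3 -2.2]
2.2 [625.5 138.3] [-0.4 -2. ]
2.25 [625.  136.3] [-0.5 -1.9]
2.3 [624.5 134.4] [-0.6 -1.9]
2.35 [623.8 132.5] [-0.7 -1.9]
2.4 [623.  130.6] [-0.7 -1.9]
2.45 [622.2 128.8] [-0.8 -1.8]
2.5 [621.3 127. ] [-0.9 -1.8]
2.55 [620.3 125.3] [-1.  -1.7]
2.6 [619.2 123.7] [-1.1 -1.7]
```

{"method": "drive_tool", "body": {
  "steps": [
    {"delta_pos": [-1.8,-3.8,0],"yaw": 0,"hand": 0},
    {"delta_pos": [-1.8,-3.8,0],"yaw": 0,"hand": 0},
    {"delta_pos": [-0.3,-2.2,0],"yaw": -0.05,"hand": 0},
    {"delta_pos": [-0.4,-2.0,0],"yaw": -0.05,"hand": 0},
    {"delta_pos": [-0.5,-1.9,0],"yaw": -0.05,"hand": 0}
  ]
}}

```text
clock: 8.13
eef_pos: [626.0, 135.9, 100.7]
eef_rot: [3.139, 0.001, 2.434]
wrist_force: [2.1, 3.7, -1.6]
finger_gap: 0.6
```

{"method": "drive_tool", "body": {
  "steps": [
    {"delta_pos": [-0.6,-1.9,0],"yaw": -0.05,"hand": 0},
    {"delta_pos": [-0.7,-1.9,0],"yaw": -0.05,"hand": 0},
    {"delta_pos": [-0.7,-1.9,0],"yaw": -0.05,"hand": 0}
  ]
}}

```text
clock: 8.38
eef_pos: [623.9, 129.9, 100.7]
eef_rot: [3.14, 0.001, 2.284]
wrist_force: [-0.4, -0.3, 0.3]
finger_gap: 0.6
```

{"method": "drive_tool", "body": {
  "steps": [
    {"delta_pos": [-0.8,-1.8,0],"yaw": -0.05,"hand": 0},
    {"delta_pos": [-0.9,-1.8,0],"yaw": -0.05,"hand": 0},
    {"delta_pos": [0,0,0],"yaw": 0,"hand": 0}
  ]
}}

```text
clock: 8.63
eef_pos: [622.2, 126.0, 100.7]
eef_rot: [3.14, 0.001, 2.184]
wrist_force: [0.0, 0.3, -0.2]
finger_gap: 0.4
```

{"method": "drive_tool", "body": {
  "steps": [
    {"delta_pos": [1.5,2.5,0],"yaw": 0,"hand": 0},
    {"delta_pos": [0,0,15],"yaw": 0,"hand": 0},
    {"delta_pos": [0,0,25],"yaw": 0,"hand": 0},
    {"delta_pos": [0,0,30],"yaw": 0,"hand": 0},
    {"delta_pos": [0,0,30],"yaw": 0,"hand": 0}
  ]
}}

```text
clock: 9.05
eef_pos: [623.3, 129.2, 200.9]
eef_rot: [-3.141, -0.0, 2.188]
wrist_force: [-0.1, -0.5, 0.4]
finger_gap: 0.7
```

{"method": "drive_tool", "body": {
  "steps": [
    {"delta_pos": [-15.4,-23,0],"yaw": -0.12,"hand": 0},
    {"delta_pos": [-15.4,-23,0],"yaw": -0.12,"hand": 0},
    {"delta_pos": [-15.4,-23,0],"yaw": -0.12,"hand": 0},
    {"delta_pos": [-15.4,-23,0],"yaw": -0.12,"hand": 0},
    {"delta_pos": [-15.4,-23,0],"yaw": -0.12,"hand": 0}
  ]
}}

```text
clock: 9.47
eef_pos: [545.7, 13.3, 200.0]
eef_rot: [3.141, 0.0, 1.582]
wrist_force: [0.6, -0.4, -0.3]
finger_gap: 0.2
```

```bash
python3 look.py s7; python3 - <<'E'
from h import *
w=shot("wrist","w7")
E
```

```text
9.4667 [545.7  13.3 200. ] [3.141 0.    1.582] [ 0.6 -0.4 -0.3]
n 39 q hist (array([ 0,  0,  0,  0,  0,  0,  0,  0,  0,  0,  0,  0, 24, 14,  1,  0,  0,
        0,  0]), array([0. , 0.2, 0.4, 0.6, 0.8, 1. , 1.2, 1.4, 1.6, 1.8, 2. , 2.2, 2.4,
       2.6, 2.8, 3. , 3.2, 3.4, 3.6, 3.8]))
```

View pics/s7c.png

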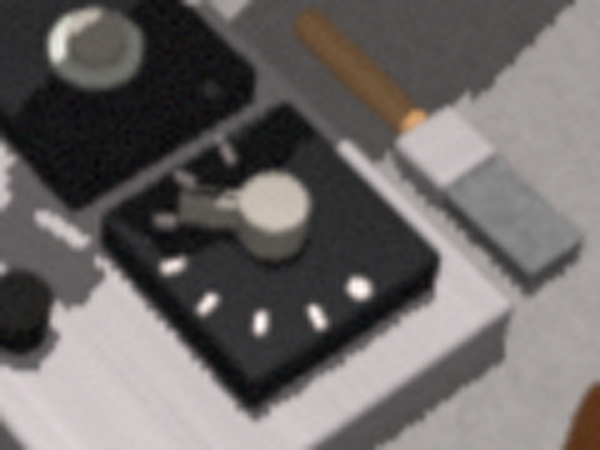

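View pics/w7.png

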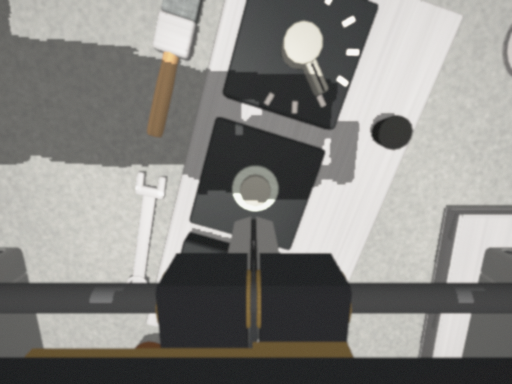

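The pointer now rests at the fifth bar (wrist view (320,90) with only bars 6 and 7 beyond it, q about 2.6). The tool is already over the start button, so I'll go down.

{"method": "drive_tool", "body": {
  "steps": [
    {"delta_pos": [0,0,-25],"yaw": 0,"hand": 0},
    {"delta_pos": [0,0,-25],"yaw": 0,"hand": 0},
    {"delta_pos": [0,0,-20],"yaw": 0,"hand": 0},
    {"delta_pos": [0,0,-15],"yaw": 0,"hand": 0},
    {"delta_pos": [0,0,-5],"yaw": 0,"hand": 0}
  ]
}}

```text
clock: 9.98
eef_pos: [545.9, 14.6, 107.5]
eef_rot: [-3.139, -0.0, 1.589]
wrist_force: [-0.3, 0.4, -0.5]
finger_gap: 0.2
```

{"method": "drive_tool", "body": {
  "steps": [
    {"delta_pos": [0,0,0],"yaw": 0,"hand": 0},
    {"delta_pos": [0,0,0],"yaw": 0,"hand": 0}
  ]
}}

```text
clock: 10.15
eef_pos: [547.0, 14.3, 110.3]
eef_rot: [3.141, 0.0, 1.587]
wrist_force: [0.2, -0.1, 0.1]
finger_gap: 0.7
```

{"method": "drive_tool", "body": {
  "steps": [
    {"delta_pos": [-0.8,-1.6,-2],"yaw": 0,"hand": 0},
    {"delta_pos": [0,0,-2],"yaw": 0,"hand": 0},
    {"delta_pos": [0,0,-2],"yaw": 0,"hand": 0},
    {"delta_pos": [0,0,-1.5],"yaw": 0,"hand": 0},
    {"delta_pos": [0,0,-1],"yaw": 0,"hand": 0}
  ]
}}

```text
clock: 10.57
eef_pos: [545.8, 12.4, 101.2]
eef_rot: [3.141, 0.0, 1.586]
wrist_force: [-0.1, 0.9, 2.9]
finger_gap: 0.2
```

{"method": "drive_tool", "body": {
  "steps": [
    {"delta_pos": [0,0,-1],"yaw": 0,"hand": 0},
    {"delta_pos": [0,0,-1],"yaw": 0,"hand": 0},
    {"delta_pos": [0,0,-1],"yaw": 0,"hand": 0}
  ]
}}

```text
clock: 10.82
eef_pos: [545.8, 12.3, 98.1]
eef_rot: [3.141, 0.0, 1.586]
wrist_force: [-0.1, -0.3, 4.2]
finger_gap: 0.3
```

{"method": "drive_tool", "body": {
  "steps": [
    {"delta_pos": [0,0,-1],"yaw": 0,"hand": 0}
  ]
}}

```text
clock: 10.9
eef_pos: [545.8, 12.4, 97.2]
eef_rot: [3.141, 0.0, 1.586]
wrist_force: [-0.6, -0.6, 11.7]
finger_gap: 0.6
```

{"method": "drive_tool", "body": {
  "steps": [
    {"delta_pos": [0,0,-0.5],"yaw": 0,"hand": 0}
  ]
}}

```text
clock: 10.98
eef_pos: [545.9, 12.4, 97.1]
eef_rot: [3.141, 0.0, 1.586]
wrist_force: [-3.8, -1.5, 14.2]
finger_gap: 0.7
```

The button is on its stop: the force passed 5 N, then rose to 14 N with no further travel. Release now.

{"method": "drive_tool", "body": {
  "steps": [
    {"delta_pos": [0,0,0],"yaw": 0,"hand": 0},
    {"delta_pos": [0,0,3],"yaw": 0,"hand": 0},
    {"delta_pos": [0,0,5],"yaw": 0,"hand": 0},
    {"delta_pos": [0,0,10],"yaw": 0,"hand": 0},
    {"delta_pos": [0,0,20],"yaw": 0,"hand": 0}
  ]
}}

```text
clock: 11.4
eef_pos: [544.4, 12.5, 133.3]
eef_rot: [-3.137, -0.0, 1.586]
wrist_force: [-1.3, 0.1, 0.1]
finger_gap: 0.3
```

{"method": "drive_tool", "body": {
  "steps": [
    {"delta_pos": [0,0,25],"yaw": 0,"hand": 0},
    {"delta_pos": [0,0,30],"yaw": 0,"hand": 0},
    {"delta_pos": [0,0,20],"yaw": 0,"hand": 0},
    {"delta_pos": [0,-20,10],"yaw": 0,"hand": 0},
    {"delta_pos": [0,0,0],"yaw": 0,"hand": 0}
  ]
}}

```text
clock: 11.82
eef_pos: [546.1, -9.2, 222.4]
eef_rot: [3.138, 0.001, 1.585]
wrist_force: [0.5, 0.4, -0.1]
finger_gap: 0.6
```

```bash
python3 look.py s8; python3 - <<'E'
from h import *
w=shot("wrist","w8");s0=load("scene0");s=load("s8")
def cl(c):
    K=c["intrinsics"];v,u=np.mgrid[0:384,0:512]
    d=np.stack([u,v,np.ones_like(u)],-1)@np.linalg.inv(K).T*c["range_z"][...,None]
    return d@R.from_euler("xyz",c["attitude"]).as_matrix().T+c["position"]
for c in (w,s):
    P=cl(c);m=(np.hypot(P[...,0]-546.2,P[...,1]-12.7)<12);print("start z",m.sum(),np.median(P[m][:,2]))
    P=P;m=(np.hypot(P[...,0]-507,P[...,1]+117)<8);print("stop z",m.sum(),np.median(P[m][:,2]) if m.any() else None)
E
```

```text
11.8167 [546.1  -9.2 222.4] [3.138e+00 1.000e-03 1.585e+00] [ 0.5  0.4 -0.1]
n 40 q hist (array([ 0,  0,  0,  0,  0,  0,  0,  0,  0,  0,  0,  1, 24, 14,  1,  0,  0,
        0,  0]), array([0. , 0.2, 0.4, 0.6, 0.8, 1. , 1.2, 1.4, 1.6, 1.8, 2. , 2.2, 2.4,
       2.6, 2.8, 3. , 3.2, 3.4, 3.6, 3.8]))
start z 9593 325.3408871000432
stop z 0 None
start z 340 353.6043732424685
stop z 26 100.24718515887514
```

View pics/s8.png

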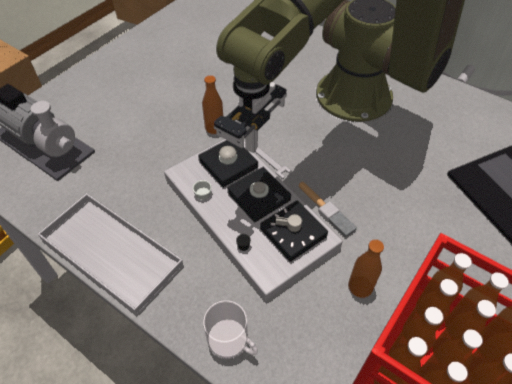

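View pics/w8.png

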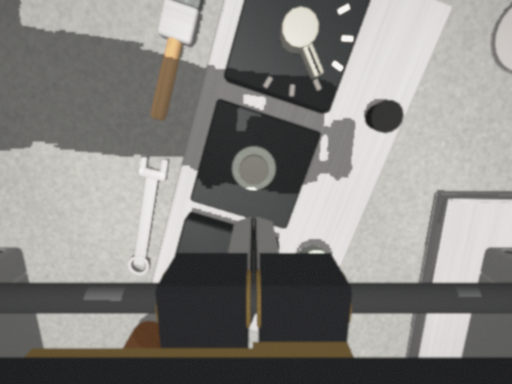

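The scene shows the pointer at bar 5, all loose things where they were, and the tool clear. I'll check the button height, filtering out the gripper, and hand in.

```bash
python3 - <<'E'
from h import *
from cell import manip
for n in ("w8","s8"):
    c=load(n)
    K=c["intrinsics"];v,u=np.mgrid[0:384,0:512]
    d=np.stack([u,v,np.ones_like(u)],-1)@np.linalg.inv(K).T*c["range_z"][...,None]
    P=d@R.from_euler("xyz",c["attitude"]).as_matrix().T+c["position"]
    m=(np.hypot(P[...,0]-546.2,P[...,1]-12.7)<12)&(P[...,2]<95);print("start z",m.sum(),np.median(P[m][:,2]))
    if n=="w8":
        a=1.54-np.arctan2(P[...,1]-146.5,P[...,0]-586.3);r=np.hypot(P[...,1]-146.5,P[...,0]-586.3)
        k=(r>25)&(r<45)&(P[...,2]>92)&(P[...,2]<100);print("q",k.sum(),np.median(a[k]))
print(manip.sign_off())
E
```

```text
start z 392 85.97301490954362
q 254 2.648101170752439
start z 59 86.29712620153953
the job is handed in; nothing more can be done
None
```

The dial is at speed five, the start button has been pressed and released, and the job is handed in at about 12 s of the 54 s allowed.

- **Dial:** It stood at click 2, and I pushed the pointer clockwise to click 5 with the closed fingertips, at about 5 N at most. My first try at the last click stopped at the half-way crest, and the dial fell back to click 4. A look from above showed this before I pressed start, and a second, longer push seated it. The last wrist view reads 2.65 rad against 2.618 rad for click 5, with the arm at the fifth bar.
- **Start button:** I pressed it down to its stop; the force passed 5 N and then rose to about 14 N with no further travel. Afterwards its top measured 86 mm high in both views, so it is fully out.
- **Everything else:** The stop button was not touched and measured about 100 mm high, against 101 mm when out. The bottles and other loose things looked unmoved in the last scene picture; I compared them by eye and did not measure them again. The gripper ended well clear of everything.

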